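Prick-mark a card holder on the marking press

TASK

On the blue marking press, turn the black force knob until its white pointer is at the green mark, then slide the yellow lock hood fully over it. Next slide the walnut card holder along the bed, without lifting it, until it lies flat against the fence with its red dot under the needle, then press the red plunger so the needle presses into the dot and nowhere else on the wood. Let the plunger spring up, leave the holder there and the knob locked at its mark, and do not disturb the other things on the bench.

Things in the scene. Friction and masses are not known exactly. Their poses are not given: they have to be found in the camera images.
- press: Blue and grey marking press, fixed to the bench: base plate 190 mm deep (x) by 465 mm wide (y), 12 mm thick, bright bed on its left half. Origin on the needle's vertical axis at bench height; x away from the robot, y to the left along the bed, z up. Bed surface at z = 12 mm. Right of the column is a grey control housing (top z = 50 mm, y = -232 to -97 mm) with knob and hood on it.
- fence (a point): Middle of the top of the fence's near face: press x = +30, y = +92, z = 22 mm. The fence is an aluminium bar along press y at the far side of the bed, from y = -47 to +232 mm, rising 10 mm above the bed.
- head (a point): Middle of the top of the press head, on the needle axis, 105 mm above the bench. The blue head is 44 mm along press x and spans y = -90 to +22 mm, underside 68 mm above the bench; its column stands at y = -90 to -50 mm, x = -25 to +25 mm.
- plunger: Spring plunger with the needle, sliding straight down through the head. Origin at the needle's point (4 mm across), 33 mm above the bench when up, 7 mm above the holder's plate; travel 10 mm, it meets the wood after 7 mm. The spring takes 1.1 N at first, 2.5 N at 7 mm; any more goes into the wood: 6 to 10 N in all is a good press. It springs back by itself.
- plunger_top (a point): Centre of the top face of the plunger's red button (34 mm diameter, 14 mm high), 100 mm above the needle's point: 133 mm above the bench when up.
- knob (a joint): Angle of the force knob (rad), 0 to 3.0, growing clockwise seen from above. At 1.60 its white pointer is at the green mark, on the robot's side of the dial (press -x). Starts between 0.3 and 1.1; stays where it is left (friction 0.04 N m). The pointer's direction seen from above is press -x turned anticlockwise by (1.60 - value).
- knob_grip (a point): On the knob's vertical axis (press x = -30, y = -170 mm) at the height to grip, 71.5 mm above the bench. A black disc 42 mm across with a bar grip on top, 40 mm long, 12 mm thick, 22 mm high (60 to 81.5 mm above the bench); the white pointer line runs along the bar from the axis to one end.
- hood (a joint): Travel of the lock hood (m): 0 = parked behind the knob, 0.09 = home, centred over the knob. It slides along the press's -x direction (towards the robot), 1.5 N of friction, and stays where it is left.
- hood_tab (a point): Middle of the hood's upright yellow tab, 104 mm above the bench: 12 mm thick along the slide direction (press x), 30 mm wide, 24 mm high above the roof (roof at 92, tab top at 116 mm above the bench). The hood is a tunnel 60 mm long, 62 mm wide, yellow sides, clear roof; parked, its near edge is 60 mm behind the knob's axis.
- holder: Loose walnut card holder on the bed, about 160 g: plate 60 mm (x) by 150 mm (y), 14 mm thick, a slotted card rest on its left part. Origin: centre of its underside; x away from the robot, y left when along the fence; against the fence its x in the press frame is 0. Starts left of its final place, 14 to 34 mm short of the fence line, turned up to 0.15 rad.
- mark (a point): Centre of the red dot (8 mm diameter, in a white ring of 16 mm) on the upper face of the holder's plate: at x = 0, y = -50 mm, z = 14 mm in the holder frame. With the holder against the fence and its y at +50 mm in the press frame, the dot is exactly under the needle.
- holder_grip (a point): Centre of the holder's card rest, at x = 0, y = +40, z = 30 mm in the holder frame. Two parallel walnut lips with a slot between, together 26 mm thick (x), 70 mm long (y), standing 26 mm above the plate (top 52 mm above the bench): pinch across x from above; 17 mm of plate on either side.
- clip_a: A silver bulldog clip, 38 mm wide, about 20 mm high, on the bench in front of the press; bystander.
- clip_b: A second such clip, in front of the press, further left; bystander.
- clip_c: A third such clip, behind the press; bystander.
- prism: Glass prism paperweight, three-sided, 60 mm wide, 45 mm high, behind the press; bystander.
- tub: Orange open clip tub, 85 by 110 by 45 mm, behind the press on the right; bystander.
- pencup: Blue cup, 76 mm across, 95 mm high, on the right of the bench; bystander.
Mind the look-alikes: they are no part of the job. Of the things shaped like the holder, the walnut one is meant.

How it is judged:
By the outcome, as a careful person would: the job done as asked, in the order asked, and still so for the second after the job is handed in, with the robot touching nothing.
It also fails if it takes over 64 s, if anything falls off the work surface, if the arm or the gripper's body presses on something with over 40 N, if the wrist force passes 120 N, or if a joint passes its speed limit or range.

ROBOT

A 6-joint arm with a two-finger parallel gripper is mounted at the origin on the work surface. World frame = base frame: x ahead of the robot, y to its left, z up, the work surface at z = 0. Lengths are in m, angles in rad, forces in N, time in s.
With the tool pointing down it reaches from about 0.4 to 0.825 m from the base axis. Payload 7 kg.
Tool frame: the origin (TCP) lies on the centre line of the jaws, within the pads' length; the fingertips stand 25 mm ahead of it and the grasp point (between the pads) lies 6 mm ahead of it (env.tcp_to_tips is the distance from the TCP to the fingertips, in m); z points along the fingers, y is the line along which they close (so a half turn about z gives the same grasp; the last joint's range is limited). The gripper opens to 85 mm and grips with 20 to 120 N. Pads are 22 mm wide; open, the fingers measure 114 mm over their backs; the gripper's body (76 mm by 85 mm) begins 54 mm behind the grasp point. The pads swing forward as they close: fully open they stand 13 mm farther back than shut.
Start: joints at [1.51, 0.359, 0.012, 0, -1.224, -0.288], TCP at [0.231, 0.634, 0.256] pointing down, gripper open.
Joint ranges: [-3.07, 3.07], [-1.43, 2.12], [-1.02, 1.25], [-3.03, 1.67], [-3.05, -0], [-3.03, 3.03]. Speed limits (rad/s): [2.39, 2.39, 3.01, 3.14, 3.14, 3.14].

INTERFACE

Orientations are given as a rotation vector (axis times angle).
In Python, from bench import env, optics gives the robot as it stands.
- The arm moves only by the tool jog_arm, never from a script. Its argument "rows" is a list that holds one entry, the list of rows, each a list of 6 numbers: the shift along the tool's x, y, z in units of 10 cm (1.0 is 10 cm), then the turn, a rotation vector about the tool's x, y, z in units of 30 degrees (1.0 is 30 degrees). In form: [[[tx, ty, tz, wx, wy, wz], ...]]. A call has 1 to 8 rows; each row is the pose to reach, as a shift and turn from the pose commanded when the call began, along the tool's axes at that moment; what a row does not reach only later rows make up. A row lasts 1/10 s, in which the tool goes at most 50 mm and 8.59 degrees, less where a joint would pass 70% of its speed; a pose out of reach is approached as far as the arm can. A call with a number of a shift or a turn outside -1 to 1 is refused whole. A call with a gripper value outside its range is refused whole. "hand" is the finger opening in mm, from 0 to 85.4, set as the call begins (left out, the last holds). The fingers move at their own pace and stop on an object; "newtons" is the grip in N (left out, the last holds). Time passes only in rows, so rows that repeat a pose let the fingers close. It gives the time, the measured TCP pose, the force, the opening and the grip force at its end, in the units of the state.
- env.observe(): the state, without advancing time (a new reading comes with each control period).
- optics.camera(name): name is "scene" or "top"; returns (picture, depth): 384x512x3 uint8, blue, green, red; 384x512 float32, m along the optical axis (not along the pixel's ray), 0 where there is no reading.
- optics.camera_params(name): a dict with "camera_matrix" (3x3 intrinsics, pixels), "view" (4x4, takes a point from world to camera coordinates). Camera axes: x right, y up, looking along -z (the intrinsics and any distortion apply to the point x, -y, -z); pixel columns grow to the right and rows downward; lengths in m; the calibration is good to about 2 mm. A picture is of the moment at which its call begins. camera_params takes no time and is no camera call.
- env.hand_in(): hands the job in; it is judged then, once.
The state is a dict: "t": time; "joints": joint angles; "dq": joint speeds; "joint_efforts": joint torques, N m; "ee_pos": TCP position; "ee_rot": TCP orientation; "ft_force": force on the tool from outside, world axes, zero at the start; "moment": the same for the moment, N m; "opening": finger opening in m; "finger_force": force on a finger pad.
Only numpy, scipy, OpenCV 4.12 (cv2) and the standard library are available. Lean on these libraries where they do the work, as an engineer would, in place of code of your own. Each camera call takes 0.05 s, during which the arm holds its last target. There are 200 camera calls.

## Working session

There is one attempt and no reset: what is moved stays moved. The work goes in short steps, Python scripts to look and compute and a tool call to move; the robot and the scene stay as the last step left them, time stands still between calls to the robot, and variables do not carry over. Pictures are saved under pics/ and viewed, at most 10 in all, crops included, and the job is handed in when it is done.

Besides the shell and the picture viewer there is one more tool, called after "Emit:" as name(argument=value, ...) on one line, values as JSON. jog_arm: Moves the arm, as the interface text tells. Its arguments: {"type":"object","properties":{"rows":{"type":"array"},"hand":{"type":"number"},"newtons":{"type":"number"}},"required":["rows"]}

```bash
ls; mkdir -p pics; python3 - <<'E'
from bench import env, optics
import cv2,numpy as np
print(env.observe())
for n in("scene","top"):
    p,d=optics.camera(n); cv2.imwrite(f"pics/{n}0.png",p); np.save(f"{n}0.npy",d)
    c=optics.camera_params(n); print(n,c)
E
```

```text
pics
{'t': 0.0, 'joints': array([ 1.51010601e+00,  3.59366290e-01,  1.10586819e-02, -3.62955782e-04,
       -1.22409129e+00, -2.88101029e-01]), 'dq': array([ 0.00340031,  0.0012865 ,  0.00039687, -0.00098762,  0.00154453,
        0.00039562]), 'joint_efforts': array([-1.36194740e-04, -5.83322167e+01,  2.93416733e+01,  6.93636328e+00,
       -5.92534809e-03, -1.31036506e-05]), 'ee_pos': array([0.23055562, 0.63393423, 0.25537458]), 'ee_rot': array([ 3.09229976e+00, -5.45015311e-01, -2.46844383e-04]), 'ft_force': array([-0.30663518,  0.04988294, -0.23607209]), 'moment': array([ 0.00495543, -0.00970746,  0.03344419]), 'finger_force': 0.0, 'opening': 0.08545624776546855}
scene {'camera_matrix': array([[474.77177359,   0.        , 254.37029637],
       [  0.        , 474.77177359, 194.37689501],
       [  0.        ,   0.        ,   1.        ]]), 'view': array([[ 0.48470129,  0.87460431, -0.0114873 , -0.17365275],
       [-0.61520932,  0.35022266,  0.70630134,  0.31932774],
       [ 0.62175731, -0.33527807,  0.7078181 , -1.7309289 ],
       [ 0.        ,  0.        ,  0.        ,  1.        ]])}
top {'camera_matrix': array([[389.66588325,   0.        , 249.05438687],
       [  0.        , 389.66588325, 192.97113777],
       [  0.        ,   0.        ,   1.        ]]), 'view': array([[-0.02303372, -0.99933305, -0.02833539, -0.09951817],
       [ 0.98303393, -0.02779882,  0.18130502, -0.62715841],
       [-0.18197179, -0.02367852,  0.98301861, -0.98201976],
       [ 0.        ,  0.        ,  0.        ,  1.        ]])}
```

View pics/scene0.png

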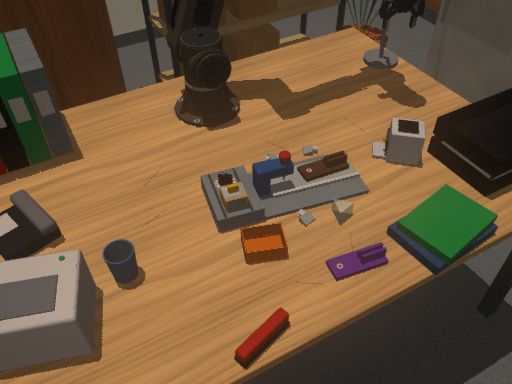

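View pics/top0.png

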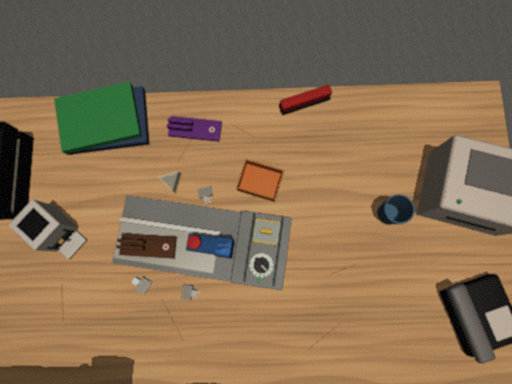

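```bash
python3 - <<'E'
import cv2,numpy as np
a=cv2.imread("pics/top0.png")[190:295,105:300]; b=cv2.imread("pics/scene0.png")[140:230,195:375]
A=cv2.resize(a,None,fx=4,fy=4,interpolation=cv2.INTER_CUBIC);cv2.imwrite("pics/topc.png",A)
cv2.imwrite("pics/scenec.png",cv2.resize(b,None,fx=4.4,fy=4.4,interpolation=cv2.INTER_CUBIC))
E
cat > h.py <<'E'
from bench import env, optics
import cv2,numpy as np
from scipy.spatial.transform import Rotation as R
def proj(n,P):
    c=optics.camera_params(n);P=np.atleast_2d(P);q=P@c["view"][:3,:3].T+c["view"][:3,3]
    K=c["camera_matrix"];return np.c_[K[0,2]-K[0,0]*q[:,0]/q[:,2],K[1,2]+K[1,1]*q[:,1]/q[:,2]]
def cloud(n,d):
    c=optics.camera_params(n);K=c["camera_matrix"];v,u=np.mgrid[:d.shape[0],:d.shape[1]]
    q=np.stack([(u-K[0,2])/K[0,0]*d,-(v-K[1,2])/K[1,1]*d,-d],-1)
    return (q-c["view"][:3,3])@c["view"][:3,:3]
def onplane(n,uv,z):
    c=optics.camera_params(n);K=c["camera_matrix"];V=c["view"];uv=np.atleast_2d(uv)
    r=np.c_[(uv[:,0]-K[0,2])/K[0,0],-(uv[:,1]-K[1,2])/K[1,1],-np.ones(len(uv))]@V[:3,:3]
    o=-V[:3,:3].T@V[:3,3];return o+r*((z-o[2])/r[:,2])[:,None]
E
```

```text
(no output)
```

View pics/topc.png

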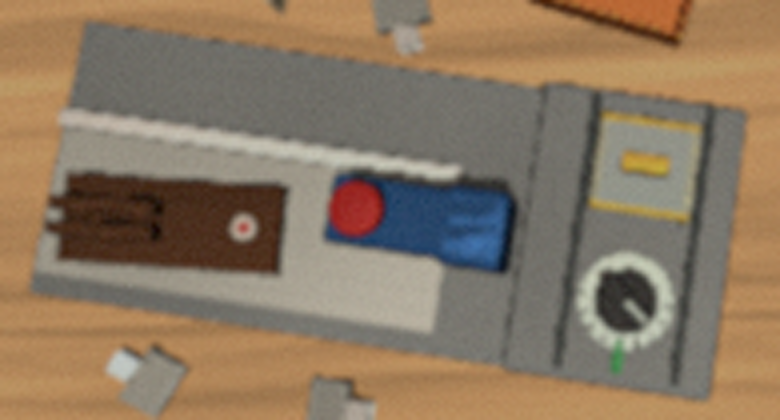

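View pics/scenec.png

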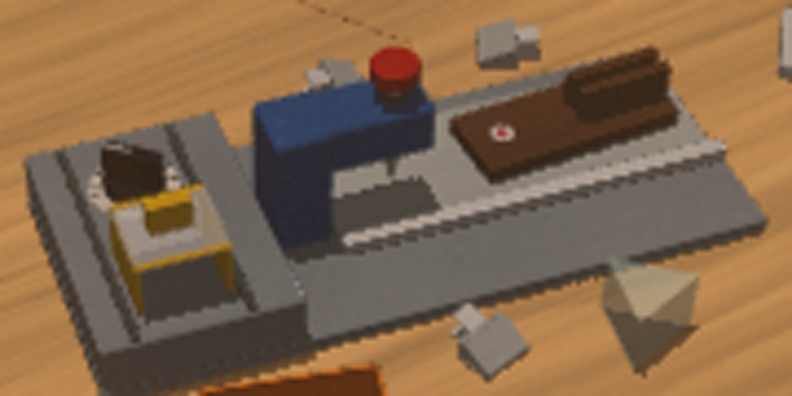

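```bash
cat > fit.py <<'E'
from h import *
from scipy.optimize import least_squares
T=np.array
# press pts with x offset of base c as unknown
def pts(c):
    n,f=c-.095,c+.095
    return {'top':[((87,22),(f,.2325,.012)),((32,290),(n,.2325,.012)),((746,110),(f,-.2325,.05)),((708,398),(n,-.2325,.05)),((548,85),(f,-.097,.05)),((505,368),(n,-.097,.05)),
     ((356,208),(0,0,.133)),((62,124),(.03,.232,.022)),((460,179),(.03,-.047,.022)),((625,300),(-.03,-.17,.06))],
    'scene':[((396,64),(0,0,.133)),((392,173),(0,0,.033)),((305,302),(f,-.097,.05)),((98,352),(f,-.2325,.05)),((25,158),(n,-.2325,.05)),((210,113),(n,-.097,.05)),((765,220),(f,.2325,.012)),((723,143),(.03,.232,.022)),((345,236),(.03,-.047,.022))]}
off={'top':(105,190,4),'scene':(195,140,4.4)}
def unc(n,p): o=off[n]; return T([(p[0]+.5)/o[2]-.5+o[0],(p[1]+.5)/o[2]-.5+o[1]])
def w(p,P): P=T(P);c,s=np.cos(p[2]),np.sin(p[2]);return np.c_[p[0]+c*P[:,0]-s*P[:,1],p[1]+s*P[:,0]+c*P[:,1],P[:,2]]
def res(p,views=('top','scene')):
    r=[]
    for n in views:
        L=pts(p[3])[n]; r.append(proj(n,w(p,[b for a,b in L]))-T([unc(n,a) for a,b in L]))
    return np.vstack(r).ravel()
if __name__=="__main__":
  for v in(('top','scene'),('top',),('scene',)):
    s=least_squares(res,[.6,0,-.1,.01],args=(v,),loss='soft_l1');print(v,s.x,np.round(s.fun.reshape(-1,2),1).tolist())
  for n in('top','scene'):
    im=cv2.imread(f"pics/{n}0.png").astype(int);b,g,r=im[...,0],im[...,1],im[...,2]
    d=np.load(f"{n}0.npy");C=cloud(n,d)
    m=((r>120)&(g<70)&(b<70)&(C[...,2]>.12)&(C[...,2]<.15));v,u=np.nonzero(m);print(n,'button',u.mean(),v.mean(),np.median(C[m],0),len(u))
    m=((r>150)&(g>110)&(b<90)&(C[...,2]>.08)&(C[...,2]<.13)&(C[...,1]<0)&(C[...,1]>-.4));print('yellow',C[m].mean(0),np.percentile(C[m][:,2],[5,50,95]),m.sum())
E
python3 fit.py
```

```text
('top', 'scene') [ 0.49696038  0.01988436 -0.17348668  0.00860695] [[-0.6, -1.0], [-1.2, 0.0], [0.7, -0.5], [0.5, 0.6], [-0.4, -1.7], [-1.0, -0.1], [-0.2, -1.1], [-0.9, -1.1], [-0.3, 0.3], [0.3, -0.8], [-0.7, -0.5], [-0.9, 0.6], [-0.0, -0.6], [-0.5, 0.4], [-1.5, -0.8], [0.1, -0.9], [0.3, -0.5], [-1.6, -1.2], [-1.6, -0.5]]
('top',) [ 0.49505451  0.01909533 -0.17226091  0.00948521] [[-0.3, -0.6], [-0.8, 0.5], [1.1, -0.3], [1.0, 0.9], [-0.1, -1.4], [-0.6, 0.3], [0.1, -0.3], [-0.7, -0.3], [-0.1, 0.9], [0.6, -0.1]]
('scene',) [ 0.50052357  0.02052743 -0.17701603  0.00712142] [[0.2, 0.1], [-0.1, 1.3], [0.5, -0.3], [-0.1, 0.6], [-0.9, -0.7], [0.8, -0.7], [1.0, 0.1], [-0.6, -0.4], [-0.8, 0.1]]
top button 193.4488188976378 241.8740157480315 [0.49360421 0.02031304 0.13344558] 127
yellow [ 0.52325836 -0.15625173  0.1042748 ] [0.09083217 0.09728186 0.1189121 ] 96
scene button 284.21875 153.921875 [0.49839381 0.0200293  0.13167858] 64
yellow [ 0.52408295 -0.15634586  0.10198594] [0.08819002 0.09446151 0.11766434] 63
```

```bash
cat > m.py <<'E'
from fit import *
p=[.4965,.0200,-.1740,.009]
def pr(W): # world->press
    d=T(W)[:,:2]-p[:2];c,s=np.cos(p[2]),np.sin(p[2]);return np.c_[c*d[:,0]+s*d[:,1],-s*d[:,0]+c*d[:,1]]
E
python3 - <<'E'
from m import *
print(env.tcp_to_tips)
k=w(p,[(-.03,-.17,.0715),(.09-.03,-.17,.104)]);print('knob,tab',k)
a=onplane('top',[unc('top',q) for q in [(625,300),(648,320)]],.0815);print('ptr',a)
H=onplane('top',[unc('top',q) for q in [(68,172),(287,185),(280,273),(57,258)]],.026)
print('corners press',pr(H)); 
for n,q in(('top',(243,228)),('scene',(502,132))):
    print('dot press',pr(onplane(n,[unc(n,q)],.026)))
# knob pointer: bright pixels within disc
im=cv2.imread("pics/top0.png").astype(int).sum(2);C=cloud('top',np.load('top0.npy'))
uv=proj('top',w(p,[(-.03,-.17,.0815)]))[0];print(uv)
print(im[int(uv[1])-10:int(uv[1])+11,int(uv[0])-10:int(uv[0])+11]//3)
# holder lips from depth
P=C.reshape(-1,3);q=np.c_[pr(P),P[:,2]]
m=(q[:,1]>.08)&(q[:,1]<.27)&(abs(q[:,0])<.09)&(q[:,2]>.042)&(q[:,2]<.06);print('lips',m.sum(),q[m].mean(0),np.median(q[m][:,2]),cv2.minAreaRect(q[m][:,:2].astype(np.float32)*1000))
m=(q[:,1]>.05)&(q[:,1]<.27)&(abs(q[:,0])<.09)&(q[:,2]>.020)&(q[:,2]<.06)&((np.arange(len(q))//512)>0)
col=cv2.imread("pics/top0.png").reshape(-1,3).astype(int);m&=(col.max(1)<110)&(col[:,2]>col[:,0]+15)
print('plate',m.sum(),cv2.minAreaRect(q[m][:,:2].astype(np.float32)*1000),np.median(q[m][:,2]))
E
```

```text
0.025
knob,tab [[ 0.43752203 -0.14223933  0.0715    ]
 [ 0.52616304 -0.15782043  0.104     ]]
ptr [[ 0.4360221  -0.14162984  0.0815    ]
 [ 0.42338751 -0.15565955  0.0815    ]]
corners press [[-0.00380386  0.21644558]
 [ 0.00972957  0.06691071]
 [-0.04864282  0.06077451]
 [-0.06146458  0.21173272]]
dot press [[-0.0230329   0.09103743]]
dot press [[-0.02090945  0.09311432]]
[261.10075339 264.01192332]
[[113 115 112 121 144 159 164 176 183 184 185 185 184 173 163 146 138 125
  119 114 117]
 [112 112 127 148 174 185 184 188 192 190 187 186 184 188 187 177 172 151
  129 120 114]
 [112 127 156 175 181 174 170 182 186 175 158 151 168 183 190 191 188 178
  157 133 118]
 [121 150 173 172 149 129 122 142 143 128 103  91 116 145 164 183 190 189
  181 156 133]
 [146 173 183 157 102  73  65  74  72  68  58  52  65  79 114 150 176 190
  187 182 153]
 [164 190 189 152  85  47  45  49  41  42  49  49  47  51  64 101 156 186
  192 186 165]
 [176 192 186 147  79  50  49  54  46  43  45  56  50  48  50  71 123 168
  187 188 177]
 [185 193 169 120  65  50  48  53  51  43  39  47  50  53  49  51  85 133
[... 776 characters left out ...]
7  58  85 119 126 137 169
  175 166 167]
 [136 146 165 186 168 129  84  63  52  51  50  49  48  65 102 136 166 189
  185 170 156]
 [119 142 170 188 184 165 142 111  88  78  76  77  83  95 130 163 182 190
  189 168 138]
 [123 142 172 184 179 177 177 162 148 134 139 150 145 150 172 183 180 179
  178 151 120]
 [116 126 153 166 162 170 185 182 161 162 176 184 171 167 190 188 174 160
  149 131 115]]
lips 191 [-0.02878725  0.17765435  0.05216133] 0.05215962005104669 ((-28.94833755493164, 179.5330047607422), (26.061019897460938, 71.15443420410156), 4.753474235534668)
plate 1183 ((-26.201669692993164, 139.5780487060547), (58.5128173828125, 151.24465942382812), 4.7537126541137695) 0.02717316805644244
```

```bash
python3 - <<'E'
from m import *
im=cv2.imread("pics/top0.png").astype(float).mean(2)
uv=proj('top',w(p,[(-.03,-.17,.0815)]))[0]
v,u=np.mgrid[255:278,250:274]
for rm in(5.5,6.5):
    g=im[255:278,250:274];r=np.hypot(u-uv[0],v-uv[1]);m=(r<rm)&(g>60);X=onplane('top',np.c_[u[m],v[m]].astype(float),.0815)[:,:2];wt=g[m]-50
    mu=(X*wt[:,None]).sum(0)/wt.sum();c=np.cov(X.T,aweights=wt);e,V=np.linalg.eigh(c);d=V[:,1];d=-d if d[0]>0 else d
    a=np.arctan2(-d[1],-d[0]);print('world ang of ptr from -x ccw',a,'knob',1.6-(a-p[2]),mu, 'dir from axis',np.arctan2(-(mu[1]+.1422),-(mu[0]-.4375)))
print(pr(w(p,[(0,0,0)])))
E
```

```text
world ang of ptr from -x ccw 0.7617997369367674 knob 0.6642002630632327 [ 0.43124707 -0.14559358] dir from axis 0.49723592664898764
world ang of ptr from -x ccw 0.3274947141897308 knob 1.0985052858102693 [ 0.43156533 -0.14677617] dir from axis 0.6568632335084997
[[0. 0.]]
```

```bash
cat > plan.py <<'E'
from m import *
def psi(r): x=R.from_rotvec(r).as_matrix()[:,0];return np.arctan2(x[1],x[0])
def plan(wps,start=None):
    "wps: list of (x,y,z,psi) world targets; prints calls (tool units)"
    if start is None:
        s=env.observe();M=R.from_rotvec(s['ee_rot']).as_matrix();P=s['ee_pos'];print('now',P,psi(s['ee_rot']),M[2,2],s['ft_force'])
        cur=np.r_[P,psi(s['ee_rot'])]
    else: cur=T(start,float)
    for g in wps:
        g=T(g,float);d=g-cur
        while d[3]>np.pi: d[3]-=2*np.pi
        while d[3]<-np.pi: d[3]+=2*np.pi
        n=int(np.ceil(max(np.hypot(*d[:2])/.0999,abs(d[2])/.0999,abs(d[3])/.523)-1e-6)) or 1
        for i in range(n):
            st=d/n;c,s_=np.cos(cur[3]),np.sin(cur[3])
            u=[round((st[0]*c+st[1]*s_)*10,3),round((st[0]*s_-st[1]*c)*10,3),round(-st[2]*10,3),0,0,round(-st[3]*6/np.pi,3)]
            cur=cur+st;print(u,'->',np.round(cur,3))
E
python3 - <<'E'
from plan import *
plan([(.45,.46,.256,-.8),(.5,.2,.256,-1.4),(.4375,-.1422,.2,-2.40)])
E
```

```text
now [0.23058448 0.63400131 0.25546094] -0.3488995970080371 -0.9999989257661894 [0.30258872 0.03303781 0.6128503 ]
[np.float64(0.886), np.float64(0.295), np.float64(-0.002), 0, 0, np.float64(0.287)] -> [ 0.304  0.576  0.256 -0.499]
[np.float64(0.92), np.float64(0.159), np.float64(-0.002), 0, 0, np.float64(0.287)] -> [ 0.377  0.518  0.256 -0.65 ]
[np.float64(0.933), np.float64(0.019), np.float64(-0.002), 0, 0, np.float64(0.287)] -> [ 0.45   0.46   0.256 -0.8  ]
[np.float64(0.738), np.float64(0.484), np.float64(-0.0), 0, 0, np.float64(0.382)] -> [ 0.467  0.373  0.256 -1.   ]
[np.float64(0.819), np.float64(0.328), np.float64(-0.0), 0, 0, np.float64(0.382)] -> [ 0.483  0.287  0.256 -1.2  ]
[np.float64(0.868), np.float64(0.159), np.float64(-0.0), 0, 0, np.float64(0.382)] -> [ 0.5    0.2    0.256 -1.4  ]
[np.float64(0.816), np.float64(0.299), np.float64(0.14), 0, 0, np.float64(0.477)] -> [ 0.484  0.114  0.242 -1.65 ]
[np.float64(0.865), np.float64(0.088), np.float64(0.14), 0, 0, np.float64(0.477)] -> [ 0.469  0.029  0.228 -1.9  ]
[np.float64(0.86), np.float64(-0.129), np.float64(0.14), 0, 0, np.float64(0.477)] -> [ 0.453 -0.057  0.214 -2.15 ]
[np.float64(0.801), np.float64(-0.337), np.float64(0.14), 0, 0, np.float64(0.477)] -> [ 0.438 -0.142  0.2   -2.4  ]
```

Emit:
jog_arm(rows=[[[0.44,0.15,0,0,0,0.14],[0.89,0.3,0,0,0,0.29],[0.89,0.3,0,0,0,0.29]]], hand=40, newtons=30)

```text
t: 0.4
ee_pos: [0.3071, 0.5725, 0.2561]
ee_rot: [3.04, -0.787, 0.0]
ft_force: [0.4, 0.9, -0.2]
opening: 0.0441
finger_force: 0.0
```

Emit:
jog_arm(rows=[[[0.46,0.08,0,0,0,0.14],[0.92,0.16,0,0,0,0.29],[0.92,0.16,0,0,0,0.29]]])

```text
t: 0.7
ee_pos: [0.3801, 0.5143, 0.2561]
ee_rot: [2.972, -1.016, 0.0]
ft_force: [-0.7, 1.4, 1.1]
opening: 0.04
finger_force: 0.0
```

Emit:
jog_arm(rows=[[[0.46,0.01,0,0,0,0.14],[0.93,0.02,0,0,0,0.29],[0.93,0.02,0,0,0,0.29]]])

```text
t: 1.0
ee_pos: [0.4526, 0.4565, 0.2559]
ee_rot: [2.886, -1.238, 0.0]
ft_force: [-1.3, -0.6, -0.2]
opening: 0.0401
finger_force: 0.0
```

Emit:
jog_arm(rows=[[[0.37,0.24,0,0,0,0.19],[0.74,0.48,0,0,0,0.38],[0.74,0.48,0,0,0,0.38]]])

```text
t: 1.3
ee_pos: [0.4664, 0.3693, 0.2564]
ee_rot: [2.75, -1.517, -0.001]
ft_force: [0.5, 0.8, 0.6]
opening: 0.04
finger_force: 0.0
```

Emit:
jog_arm(rows=[[[0.41,0.16,0,0,0,0.19],[0.82,0.33,0,0,0,0.38],[0.82,0.33,0,0,0,0.38]]])

```text
t: 1.6
ee_pos: [0.4825, 0.2829, 0.2565]
ee_rot: [2.586, -1.782, -0.0]
ft_force: [-0.4, 0.3, 0.2]
opening: 0.0401
finger_force: 0.0
```

Emit:
jog_arm(rows=[[[0.43,0.08,0,0,0,0.19],[0.87,0.16,0,0,0,0.38],[0.87,0.16,0,0,0,0.38]]])

```text
t: 1.9
ee_pos: [0.4991, 0.1963, 0.2563]
ee_rot: [2.397, -2.03, -0.0]
ft_force: [0.8, 0.9, -0.4]
opening: 0.0405
finger_force: 0.0
```

Emit:
jog_arm(rows=[[[0.41,0.15,0.07,0,0,0.24],[0.82,0.3,0.14,0,0,0.48],[0.82,0.3,0.14,0,0,0.48]]])

```text
t: 2.2
ee_pos: [0.4816, 0.1106, 0.2414]
ee_rot: [2.122, -2.314, -0.002]
ft_force: [1.0, 0.1, 0.1]
opening: 0.0404
finger_force: 0.0
```

Emit:
jog_arm(rows=[[[0.43,0.05,0.07,0,0,0.24],[0.87,0.09,0.14,0,0,0.48],[0.87,0.09,0.14,0,0,0.48]]])

```text
t: 2.5
ee_pos: [0.4658, 0.025, 0.2274]
ee_rot: [1.816, -2.562, -0.001]
ft_force: [-0.0, -0.1, -0.0]
opening: 0.0401
finger_force: 0.0
```

Emit:
jog_arm(rows=[[[0.43,-0.06,0.07,0,0,0.24],[0.86,-0.13,0.14,0,0,0.48],[0.86,-0.13,0.14,0,0,0.48]]])

```text
t: 2.8
ee_pos: [0.4504, -0.0604, 0.2134]
ee_rot: [1.48, -2.769, -0.001]
ft_force: [0.2, 0.9, 0.2]
opening: 0.0398
finger_force: 0.0
```

Emit:
jog_arm(rows=[[[0.4,-0.17,0.07,0,0,0.24],[0.8,-0.34,0.14,0,0,0.48],[0.8,-0.34,0.14,0,0,0.48],[0.8,-0.34,0.14,0,0,0.48]]])

```text
t: 3.2
ee_pos: [0.4364, -0.1437, 0.2002]
ee_rot: [1.13, -2.931, -0.0]
ft_force: [-0.4, -0.3, -0.7]
opening: 0.0402
finger_force: 0.0
```

```bash
python3 - <<'E'
from plan import *
s=env.observe();print(s['joints'],s['t'],s['opening'])
plan([(.4375,-.1422,.11,-2.40),(.4375,-.1422,.089,-2.40)])
E
```

```text
[ 1.12489058e-01  4.63397953e-02 -5.26337532e-01  2.19602207e-05
 -9.98204847e-01 -9.47379696e-01] 3.2 0.04019024827011915
now [ 0.43636664 -0.14373183  0.20024023] -2.405675065132263 -0.9999999961447821 [-0.38197432 -0.34404776 -0.66424417]
[np.float64(-0.019), np.float64(0.004), np.float64(0.902), 0, 0, np.float64(-0.011)] -> [ 0.438 -0.142  0.11  -2.4  ]
[np.float64(-0.0), np.float64(0.0), np.float64(0.21), 0, 0, np.float64(-0.0)] -> [ 0.438 -0.142  0.089 -2.4  ]
```

Emit:
jog_arm(rows=[[[-0.02,0,0.3,0,0,0],[-0.02,0,0.6,0,0,0],[-0.02,0,0.9,0,0,0],[-0.02,0,1.0,0,0,0],[-0.02,0,1.0,0,0,0]]])

```text
t: 3.7
ee_pos: [0.4373, -0.1414, 0.0995]
ee_rot: [1.132, -2.928, -0.001]
ft_force: [-0.1, 0.3, 0.2]
opening: 0.0402
finger_force: 0.0
```

Emit:
jog_arm(rows=[[[0,0,0.05,0,0,0],[0,0,0.11,0,0,0],[0,0,0.11,0,0,0],[0,0,0.11,0,0,0]]])

```text
t: 4.1
ee_pos: [0.4375, -0.1425, 0.0898]
ee_rot: [-1.129, 2.931, -0.0]
ft_force: [0.0, -0.2, 1.1]
opening: 0.0399
finger_force: 0.0
```

Emit:
jog_arm(rows=[[[0,0,0,0,0,0],[0,0,0,0,0,0],[0,0,0,0,0,0],[0,0,0,0,0,0],[0,0,0,0,0,0]]], hand=5, newtons=25)

```text
t: 4.6
ee_pos: [0.4364, -0.1417, 0.0897]
ee_rot: [1.128, -2.932, -0.002]
ft_force: [-6.1, 10.2, 10.2]
opening: 0.0113
finger_force: 27.6
```

Emit:
jog_arm(rows=[[[0,0,0,0,0,0],[0,0.015,-0.02,0,0,0],[0,0.015,-0.02,0,0,0]]], hand=22)

```text
t: 4.9
ee_pos: [0.4364, -0.1414, 0.0916]
ee_rot: [-1.129, 2.931, -0.0]
ft_force: [-0.8, -0.6, 0.3]
opening: 0.022
finger_force: 0.0
```

Emit:
jog_arm(rows=[[[0,0,0,0,0,0],[0,0,0,0,0,0],[0,0,0,0,0,0],[0,0,0,0,0,0]]], hand=5)

```text
t: 5.3
ee_pos: [0.4364, -0.1414, 0.0915]
ee_rot: [-1.129, 2.932, -0.0]
ft_force: [-2.4, 2.5, 6.5]
opening: 0.0114
finger_force: 27.3
```

```bash
python3 - <<'E'
from plan import *
s=env.observe();print(s['moment'],s['opening'])
x,y,z=s['ee_pos'];plan([(x,y,z,-.174-np.pi)])
E
```

```text
[ 0.62742414  0.60866789 -0.00432306] 0.011411937431362765
now [ 0.43635021 -0.14136841  0.09151173] -2.4064922302617333 -0.9999999928164258 [-2.44051606  2.50373679  6.49886354]
[np.float64(-0.0), np.float64(0.0), np.float64(-0.0), 0, 0, np.float64(0.868)] -> [ 0.436 -0.141  0.092 -2.861]
[np.float64(-0.0), np.float64(0.0), np.float64(-0.0), 0, 0, np.float64(0.868)] -> [ 0.436 -0.141  0.092 -3.316]
```

Emit:
jog_arm(rows=[[[0,0,0,0,0,0.15],[0,0,0,0,0,0.3],[0,0,0,0,0,0.45],[0,0,0,0,0,0.6],[0,0,0,0,0,0.75],[0,0,0,0,0,0.87],[0,0,0,0,0,0.87]]])

```text
t: 6.0
ee_pos: [0.4363, -0.1413, 0.0915]
ee_rot: [-0.434, 3.111, 0.0]
ft_force: [-2.3, 2.2, 5.5]
opening: 0.0115
finger_force: 27.4
```

Emit:
jog_arm(rows=[[[0,0,0,0,0,0.15],[0,0,0,0,0,0.3],[0,0,0,0,0,0.45],[0,0,0,0,0,0.6],[0,0,0,0,0,0.75],[0,0,0,0,0,0.865],[0,0,0,0,0,0.865],[0,0,0,0,0,0.865]]])

```text
t: 6.8
ee_pos: [0.4363, -0.1411, 0.0915]
ee_rot: [0.272, 3.13, 0.0]
ft_force: [-3.2, 3.8, 6.5]
opening: 0.0111
finger_force: 27.5
```

```bash
python3 - <<'E'
from plan import *
s=env.observe();print(s['moment'],s['opening'])
x,y,z=s['ee_pos'];plan([(x,y,z,-.174-np.pi)])
E
```

```text
[1.45709188 0.87815455 0.01439928] 0.011100266343443297
now [ 0.43628416 -0.14114187  0.0915207 ] 2.967977660836602 -0.9999999610791451 [-3.22918856  3.78823185  6.45089572]
[np.float64(0.0), np.float64(0.0), np.float64(-0.0), 0, 0, np.float64(0.001)] -> [ 0.436 -0.141  0.092  2.968]
```

Emit:
jog_arm(rows=[[[0,0,0,0,0,0],[0,0,0,0,0,0],[0,0,-0.15,0,0,0],[0,0,-0.5,0,0,0],[0,0,-1,0,0,0],[0,0,-1,0,0,0]]], hand=36)

```text
t: 7.4
ee_pos: [0.4398, -0.1417, 0.1972]
ee_rot: [0.269, 3.12, -0.0]
ft_force: [0.6, -0.4, -0.1]
opening: 0.0359
finger_force: 0.0
```

Emit:
jog_arm(rows=[[[0,0.4,0,0,0,0],[0,0.8,0,0,0,0],[0,1,0,0,0,0],[0,1,0,0,0,0]]])

```text
t: 7.8
ee_pos: [0.4541, -0.041, 0.1914]
ee_rot: [0.268, 3.13, 0.0]
ft_force: [0.1, -0.8, -0.5]
opening: 0.0356
finger_force: 0.0
```

```bash
python3 - <<'E'
from plan import *
t,d=optics.camera("top");np.save('top1.npy',d);cv2.imwrite('pics/top1.png',t)
s,_=optics.camera("scene")
a=cv2.resize(t[235:300,220:300],None,fx=7,fy=7,interpolation=3);b=cv2.resize(s[160:215,200:255],None,fx=6,fy=6,interpolation=3)
b=cv2.copyMakeBorder(b,0,a.shape[0]-b.shape[0],0,0,0);c=np.hstack([a,b])[:,:800];cv2.imwrite('pics/k1.png',c);print(c.shape)
im=t.astype(float).mean(2);uv=proj('top',w(p,[(-.03,-.17,.0815)]))[0]
print(uv);g=im[254:282,250:274].astype(int);print(g[4:24,2:22])
plan([(.5262,-.1578,.19,-1.745)])
E
```

```text
(455, 800, 3)
[261.10075339 264.01192332]
[[190 207 207 182 139 100  80  57  45  49  59  73  89 130 178 208 211 210
  196 167]
 [205 206 185 139  88  54  35  23  38  49  58  55  61  76 132 179 207 212
  205 180]
 [209 195 154  91  58  52  43  32  47  57  59  61  52  55  83 140 187 212
  212 193]
 [205 178 114  62  54  55  46  36  52  56  57  60  57  53  61 107 168 204
  212 203]
 [203 163  93  56  53  55  46  35  58  58  57  50  57  59  56  76 139 189
  212 206]
 [191 151  82  54  59  54  46  50  54  57  57  56  55  59  57  58 104 167
  206 211]
 [191 141  77  52  60  57  45  42  61  66  62  54  54  60  63  55  84 156
  202 214]
 [196 152  85  51  59  59  45  50  82  95  79  61  54  60  60  56  83 156
  196 202]
 [197 162  93  56  58  57  42  67 127 140  98  66  59  62  57  56  91 159
  190 181]
 [189 168 108  61  61  51  38  82 149 164 108  64  61  62  61  62  92 159
  200 191]
 [199 179 118  66  54  46  42  91 153 159 101  60  61  60  57  66 114 172
  208 208]
 [207 190 144  94  58  39  44  88 142 145  85  49  59  56  63  92 147 186
  197 207]
 [191 191 185 143  91  52  43  91 130 
[... 417 characters left out ...]
160 168 202 204 176 168 199 193 167 146 138
  127 130]
 [126 128 137 147 168 181 166 138 158 196 203 171 144 170 164 143 131 130
  130 128]
 [128 127 126 130 141 145 135 122 143 167 175 149 129 138 138 128 129 128
  132 130]]
now [ 0.45345428 -0.04265032  0.19113235] 2.9694788450289877 -0.9999999462198844 [ 0.28077211 -0.52259528  0.49717895]
[np.float64(-0.305), np.float64(-0.337), np.float64(0.004), 0, 0, np.float64(-0.999)] -> [ 0.478 -0.081  0.191  3.492]
[np.float64(-0.096), np.float64(-0.444), np.float64(0.004), 0, 0, np.float64(-0.999)] -> [ 0.502 -0.119  0.19   4.015]
[np.float64(0.139), np.float64(-0.432), np.float64(0.004), 0, 0, np.float64(-0.999)] -> [ 0.526 -0.158  0.19   4.538]
```

View pics/k1.png

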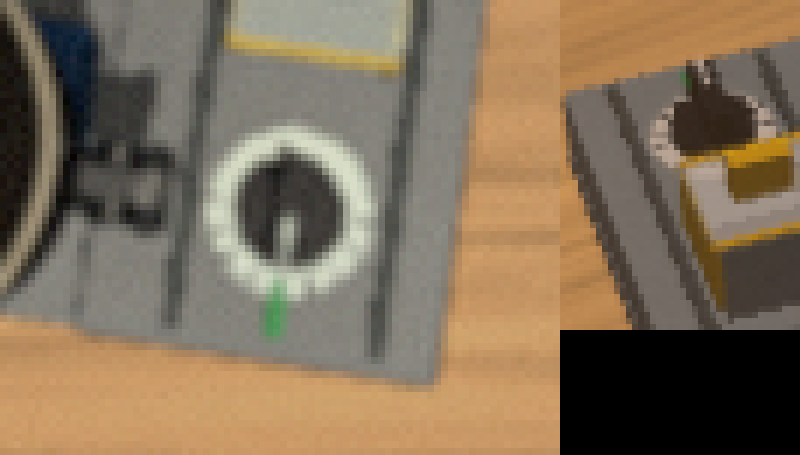

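Emit:
jog_arm(rows=[[[-0.1,-0.1,0,0,0,-0.28],[-0.2,-0.2,0,0,0,-0.56],[-0.3,-0.34,0,0,0,-0.84],[-0.3,-0.34,0,0,0,-1],[-0.3,-0.34,0,0,0,-1]]])

```text
t: 8.4
ee_pos: [0.4769, -0.0829, 0.1909]
ee_rot: [0.546, -3.093, 0.0]
ft_force: [0.3, 0.4, 0.8]
opening: 0.036
finger_force: 0.0
```

Emit:
jog_arm(rows=[[[-0.03,-0.1,0,0,0,-0.28],[-0.06,-0.3,0,0,0,-0.56],[-0.1,-0.44,0,0,0,-0.84],[-0.1,-0.44,0,0,0,-1],[-0.1,-0.44,0,0,0,-1]]])

```text
t: 8.9
ee_pos: [0.5014, -0.1201, 0.191]
ee_rot: [1.325, -2.848, -0.0]
ft_force: [0.1, -0.1, 0.1]
opening: 0.0356
finger_force: 0.0
```

Emit:
jog_arm(rows=[[[0.05,-0.1,0,0,0,-0.28],[0.1,-0.3,0,0,0,-0.56],[0.14,-0.43,0,0,0,-0.84],[0.14,-0.43,0,0,0,-1],[0.14,-0.43,0,0,0,-1]]])

```text
t: 9.4
ee_pos: [0.5254, -0.158, 0.1911]
ee_rot: [2.016, -2.409, -0.001]
ft_force: [-0.7, 0.5, -0.6]
opening: 0.036
finger_force: 0.0
```

```bash
python3 - <<'E'
from plan import *
C=cloud('top',np.load('top1.npy'));q=np.c_[pr(C.reshape(-1,3)),C.reshape(-1,3)[:,2]]
col=cv2.imread('pics/top1.png').reshape(-1,3).astype(int)
m=(q[:,2]>.109)&(q[:,2]<.124)&(abs(q[:,0]-.06)<.04)&(abs(q[:,1]+.17)<.03);print('tab',m.sum(),q[m].mean(0))
plan([(.5262,-.1578,.122,-1.745)])
E
```

```text
tab 59 [ 0.05356608 -0.17085816  0.11721423]
now [ 0.52537001 -0.15802916  0.19111654] -1.7477617087196249 -0.9999999052226358 [-0.66238173  0.4617576  -0.6138766 ]
[np.float64(-0.004), np.float64(-0.008), np.float64(0.691), 0, 0, np.float64(-0.005)] -> [ 0.526 -0.158  0.122 -1.745]
```

Emit:
jog_arm(rows=[[[0,0.03,0.3,0,0,0],[0,0.03,0.6,0,0,0],[0,0.03,0.7,0,0,0],[0,0.03,0.7,0,0,0]]])

```text
t: 9.8
ee_pos: [0.5217, -0.1571, 0.1203]
ee_rot: [2.016, -2.406, -0.003]
ft_force: [-1.0, -0.1, 0.7]
opening: 0.0361
finger_force: 0.0
```

Emit:
jog_arm(rows=[[[0,0,0,0,0,0],[0,0,0,0,0,0],[0,0,0,0,0,0],[0,0,0,0,0,0],[0,0,0,0,0,0]]], hand=5, newtons=20)

```text
t: 10.3
ee_pos: [0.5236, -0.1572, 0.1227]
ee_rot: [-2.02, 2.404, -0.003]
ft_force: [-1.7, 0.9, 6.1]
opening: 0.0117
finger_force: 23.7
```

```bash
python3 - <<'E'
from plan import *
s=env.observe();print(s['opening'],pr([s['ee_pos']]));plan([])
E
```

```text
0.011656899158959315 [[ 0.05741075 -0.16984581]]
now [ 0.52363959 -0.15722031  0.12270593] -1.744089425972079 -0.9999969307604755 [-1.6506989   0.88879931  6.14922133]
```

Emit:
jog_arm(rows=[[[0,0.05,-0.02,0,0,0],[0,0.2,-0.03,0,0,0],[0,0.35,-0.03,0,0,0],[0,0.5,-0.03,0,0,0],[0,0.65,-0.03,0,0,0],[0,0.78,-0.03,0,0,0],[0,0.86,-0.03,0,0,0],[0,0.86,-0.03,0,0,0]]])

```text
t: 11.1
ee_pos: [0.4364, -0.142, 0.1234]
ee_rot: [2.02, -2.406, -0.002]
ft_force: [1.1, 2.8, -19.9]
opening: 0.0117
finger_force: 20.9
```

Emit:
jog_arm(rows=[[[0,0.01,0,0,0,0],[0,0.02,0,0,0,0],[0,0.03,0,0,0,0],[0,0.04,0,0,0,0],[0,0.04,0,0,0,0]]])

```text
t: 11.6
ee_pos: [0.436, -0.1418, 0.124]
ee_rot: [-2.02, 2.404, -0.003]
ft_force: [11.5, -3.6, -29.8]
opening: 0.011
finger_force: 19.7
```

```bash
python3 - <<'E'
from plan import *
s=env.observe();print(s['opening'],pr([s['ee_pos']]));plan([])
E
```

```text
0.010998879717789714 [[-0.03153881 -0.16980126]]
now [ 0.43604087 -0.14177718  0.1240299 ] -1.7440023796177562 -0.999995341319811 [ 11.46578361  -3.56587975 -29.83308316]
```

Emit:
jog_arm(rows=[[[0,0,0.02,0,0,0],[0,0.01,0.035,0,0,0],[0,0.015,0.035,0,0,0],[0,0.015,0.035,0,0,0]]])

```text
t: 12.0
ee_pos: [0.4362, -0.1418, 0.1237]
ee_rot: [-2.02, 2.4, -0.008]
ft_force: [2.0, -0.4, 7.7]
opening: 0.0111
finger_force: 24.9
```

```bash
python3 - <<'E'
from plan import *
s=env.observe();print(s['opening'],pr([s['ee_pos']]));plan([])
E
```

```text
0.01107282933861146 [[-0.03141504 -0.16980642]]
now [ 0.43616187 -0.14180369  0.12368599] -1.7423723885388003 -0.999975683706079 [ 1.96540276 -0.36513975  7.69303458]
```

Emit:
jog_arm(rows=[[[0,0,0,0,0,0],[0,0,0,0,0,0],[0,0,-0.1,0,0,0],[0,0,-0.4,0,0,0],[0,0,-0.75,0,0,0],[0,0,-0.75,0,0,0]]], hand=36)

```text
t: 12.6
ee_pos: [0.4351, -0.1418, 0.2008]
ee_rot: [-2.019, 2.4, -0.008]
ft_force: [-0.2, 0.0, -0.8]
opening: 0.0361
finger_force: 0.0
```

```bash
python3 - <<'E'
from plan import *
g=w(p,[(-.0295,.180,.05)])[0];print(g)
plan([(*g[:2],.2,-1.66),(*g[:2],.062,-1.66)])
E
```

```text
[0.49860764 0.20238917 0.05      ]
now [ 0.43507172 -0.14175791  0.20079098] -1.743164856527968 -0.9999717421103143 [-0.2103419   0.00441488 -0.77243977]
[np.float64(-0.875), np.float64(-0.009), np.float64(0.002), 0, 0, np.float64(-0.04)] -> [ 0.451 -0.056  0.201 -1.722]
[np.float64(-0.874), np.float64(-0.027), np.float64(0.002), 0, 0, np.float64(-0.04)] -> [ 0.467  0.03   0.2   -1.702]
[np.float64(-0.874), np.float64(-0.045), np.float64(0.002), 0, 0, np.float64(-0.04)] -> [ 0.483  0.116  0.2   -1.681]
[np.float64(-0.873), np.float64(-0.063), np.float64(0.002), 0, 0, np.float64(-0.04)] -> [ 0.499  0.202  0.2   -1.66 ]
[np.float64(-0.0), np.float64(-0.0), np.float64(0.69), 0, 0, np.float64(0.0)] -> [ 0.499  0.202  0.131 -1.66 ]
[np.float64(-0.0), np.float64(-0.0), np.float64(0.69), 0, 0, np.float64(0.0)] -> [ 0.499  0.202  0.062 -1.66 ]
```

Emit:
jog_arm(rows=[[[-0.4,0,0,0,0,0],[-0.87,-0.01,0,0,0,-0.04],[-0.87,-0.01,0,0,0,-0.04]]], hand=50)

```text
t: 12.9
ee_pos: [0.4497, -0.0526, 0.1967]
ee_rot: [-2.05, 2.379, -0.001]
ft_force: [-0.5, 0.6, 0.4]
opening: 0.0505
finger_force: 0.0
```

Emit:
jog_arm(rows=[[[-0.4,0,0,0,0,0],[-0.87,-0.03,0,0,0,-0.04],[-0.87,-0.03,0,0,0,-0.04]]])

```text
t: 13.2
ee_pos: [0.4661, 0.033, 0.1964]
ee_rot: [-2.075, 2.357, -0.001]
ft_force: [-0.4, -1.0, -1.3]
opening: 0.0501
finger_force: 0.0
```

Emit:
jog_arm(rows=[[[-0.4,0,0,0,0,0],[-0.87,-0.04,0,0,0,-0.04],[-0.87,-0.04,0,0,0,-0.04]]])

```text
t: 13.5
ee_pos: [0.4815, 0.1186, 0.1962]
ee_rot: [-2.099, 2.336, -0.001]
ft_force: [-0.5, -0.6, -0.8]
opening: 0.0502
finger_force: 0.0
```

Emit:
jog_arm(rows=[[[-0.4,0,0,0,0,0],[-0.87,-0.06,0,0,0,-0.04],[-0.87,-0.06,0,0,0,-0.04],[-0.87,-0.06,0,0,0,-0.04]]])

```text
t: 13.9
ee_pos: [0.4956, 0.2012, 0.1955]
ee_rot: [2.12, -2.317, 0.0]
ft_force: [-0.1, 0.1, -0.2]
opening: 0.0502
finger_force: 0.0
```

```bash
python3 - <<'E'
from plan import *
t,d=optics.camera("top");np.save('top2.npy',d);cv2.imwrite('pics/top2.png',t)
s,e=optics.camera("scene");np.save('scene2.npy',e);cv2.imwrite('pics/scene2.png',s)
a=cv2.resize(t[185:300,220:300],None,fx=5,fy=5,interpolation=3);b=cv2.resize(s[130:220,195:285],None,fx=4.4,fy=4.4,interpolation=3)
b=cv2.copyMakeBorder(b,0,a.shape[0]-b.shape[0],0,0,0);cv2.imwrite('pics/k2.png',np.hstack([a,b])[:,:800])
C=cloud('top',d);q=np.c_[pr(C.reshape(-1,3)),C.reshape(-1,3)[:,2]]
m=(q[:,2]>.109)&(q[:,2]<.124)&(abs(q[:,0]+.03)<.04)&(abs(q[:,1]+.17)<.03);print('tab',m.sum(),q[m].mean(0))
g=w(p,[(-.0295,.180,.05)])[0];plan([(*g[:2],.11,-1.66)])
E
```

```text
tab 60 [-0.03089123 -0.17102781  0.1173928 ]
now [0.49535438 0.20013986 0.19565426] -1.6608891036491666 -0.9999994807501107 [ 0.52844775 -1.09452963 -1.1226289 ]
[np.float64(-0.025), np.float64(-0.03), np.float64(0.857), 0, 0, np.float64(-0.002)] -> [ 0.499  0.202  0.11  -1.66 ]
```

View pics/k2.png

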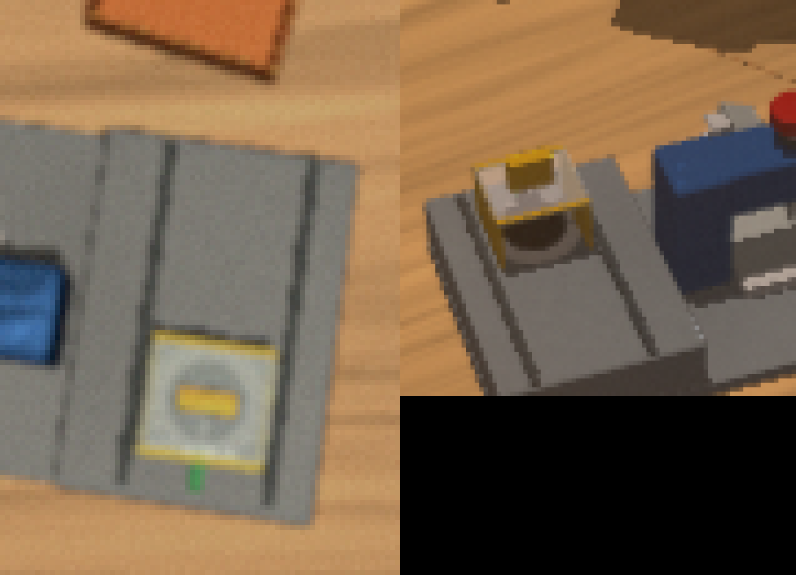

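Emit:
jog_arm(rows=[[[-0.025,-0.03,0.3,0,0,0],[-0.025,-0.03,0.6,0,0,0],[-0.025,-0.03,0.9,0,0,0],[-0.025,-0.03,1,0,0,0],[-0.025,-0.03,1,0,0,0]]])

```text
t: 14.5
ee_pos: [0.4983, 0.2019, 0.095]
ee_rot: [2.117, -2.318, 0.0]
ft_force: [-0.3, 0.4, 1.4]
opening: 0.0501
finger_force: 0.0
```

Emit:
jog_arm(rows=[[[0,0,0.15,0,0,0],[0,0,0.3,0,0,0],[0,0,0.35,0,0,0],[0,0,0.35,0,0,0]]])

```text
t: 14.9
ee_pos: [0.4992, 0.2033, 0.0615]
ee_rot: [-2.119, 2.318, -0.0]
ft_force: [0.0, 0.7, -0.0]
opening: 0.0503
finger_force: 0.0
```

Emit:
jog_arm(rows=[[[0,0,0,0,0,0],[0,0,0,0,0,0],[0,0,0,0,0,0],[0,0,0,0,0,0],[0,0,0,0,0,0]]], hand=20, newtons=20)

```text
t: 15.4
ee_pos: [0.4995, 0.2038, 0.062]
ee_rot: [-2.119, 2.317, -0.001]
ft_force: [-1.3, -0.6, 6.6]
opening: 0.0255
finger_force: 20.8
```

```bash
sed -i 's/^p=.*/p=[.4952,.0206,-.1740,.009]/' m.py; python3 - <<'E'
from plan import *
s=env.observe();print(s['opening'],pr([s['ee_pos']]))
g=w(p,[(-.014,.170,.05)])[0];h=w(p,[(-.004,.150,.05)])[0];plan([(*g[:2],s['ee_pos'][2],-1.745),(*h[:2],s['ee_pos'][2],-1.745)])
E
```

```text
0.025509534226929788 [[-0.02744149  0.18115629]]
now [0.49953526 0.20377162 0.06204165] -1.6600133236644696 -0.9999982959715342 [-1.29905838 -0.55030693  6.55975916]
[np.float64(0.123), np.float64(-0.124), np.float64(-0.0), 0, 0, np.float64(0.162)] -> [ 0.511  0.19   0.062 -1.745]
[np.float64(0.2), np.float64(-0.1), np.float64(-0.0), 0, 0, np.float64(-0.0)] -> [ 0.517  0.169  0.062 -1.745]
```

Emit:
jog_arm(rows=[[[0.03,-0.03,0,0,0,0.04],[0.06,-0.06,0,0,0,0.08],[0.09,-0.09,0,0,0,0.12],[0.12,-0.12,0,0,0,0.16],[0.12,-0.12,0,0,0,0.16]]])

```text
t: 15.9
ee_pos: [0.511, 0.1912, 0.062]
ee_rot: [-2.018, 2.403, -0.0]
ft_force: [0.7, 1.4, 6.3]
opening: 0.0257
finger_force: 20.7
```

Emit:
jog_arm(rows=[[[0.05,-0.02,0,0,0,0],[0.1,-0.04,0,0,0,0],[0.15,-0.06,0,0,0,0],[0.2,-0.08,0,0,0,0],[0.2,-0.08,0,0,0,0]]])

```text
t: 16.4
ee_pos: [0.5155, 0.1699, 0.062]
ee_rot: [-2.019, 2.402, -0.001]
ft_force: [1.9, 0.4, 5.6]
opening: 0.0257
finger_force: 20.6
```

```bash
python3 - <<'E'
from plan import *
s=env.observe();print(s['opening'],pr([s['ee_pos']]),s['moment'])
h=w(p,[(-.004,.095,.05)])[0];plan([(*h[:2],s['ee_pos'][2],-1.745)])
t,d=optics.camera("top");cv2.imwrite('pics/top3.png',t)
b,g,r=[t[...,i].astype(int) for i in range(3)]
m=np.zeros(t.shape[:2],bool);m[225:270,140:235]=1;m&=(r>130)&(g<100)&(b<100);v,u=np.nonzero(m)
for a,c in zip(u,v): print((a,c),end=' ')
E
```

```text
0.025661194652151862 [[-0.00581214  0.15060925]] [ 0.21135559 -0.42327529 -0.04887239]
now [0.5155496  0.16994129 0.06201903] -1.743459566262294 -0.9999942326247915 [1.89548837 0.44908707 5.63466294]
[np.float64(0.556), np.float64(-0.017), np.float64(-0.0), 0, 0, np.float64(0.003)] -> [ 0.508  0.115  0.062 -1.745]
(np.int64(191), np.int64(236)) (np.int64(192), np.int64(236)) (np.int64(193), np.int64(236)) (np.int64(194), np.int64(236)) (np.int64(195), np.int64(236)) (np.int64(196), np.int64(236)) (np.int64(190), np.int64(237)) (np.int64(191), np.int64(237)) (np.int64(192), np.int64(237)) (np.int64(193), np.int64(237)) (np.int64(194), np.int64(237)) (np.int64(195), np.int64(237)) (np.int64(196), np.int64(237)) (np.int64(197), np.int64(237)) (np.int64(189), np.int64(238)) (np.int64(190), np.int64(238)) (np.int64(191), np.int64(238)) (np.int64(192), np.int64(238)) (np.int64(193), np.int64(238)) (np.int64(194), np.int64(238)) (np.int64(195), np.int64(238)) (np.int64(196), np.int64(238)) (np.int64(197), np.int64(238)) (np.int64(198), np.int64(238)) (np.int64(188), np.int64(239)) (np.int64
[... 2607 characters left out ...]
7), np.int64(245)) (np.int64(198), np.int64(245)) (np.int64(189), np.int64(246)) (np.int64(190), np.int64(246)) (np.int64(191), np.int64(246)) (np.int64(192), np.int64(246)) (np.int64(193), np.int64(246)) (np.int64(194), np.int64(246)) (np.int64(195), np.int64(246)) (np.int64(196), np.int64(246)) (np.int64(197), np.int64(246)) (np.int64(198), np.int64(246)) (np.int64(190), np.int64(247)) (np.int64(191), np.int64(247)) (np.int64(192), np.int64(247)) (np.int64(193), np.int64(247)) (np.int64(194), np.int64(247)) (np.int64(195), np.int64(247)) (np.int64(196), np.int64(247)) (np.int64(197), np.int64(247)) (np.int64(192), np.int64(248)) (np.int64(193), np.int64(248)) (np.int64(194), np.int64(248))
```

```bash
cat > dot.py <<'E'
from plan import *
def cen(t,u0,v0,r,th):
    t=t.astype(float);red=t[...,2]-np.maximum(t[...,0],t[...,1])
    v,u=np.mgrid[:t.shape[0],:t.shape[1]];m=(np.hypot(u-u0,v-v0)<r)&(red>th);ww=red[m];return T([(u[m]*ww).sum(),(v[m]*ww).sum()])/ww.sum()
def look(n,d0,b0,rd=3.5,t=None):
    if t is None: t,_=optics.camera(n)
    for _ in range(2): d0=cen(t,*d0,rd,35)
    b0=cen(t,*b0,11,70)
    D=onplane(n,[d0],.026);B=onplane(n,[b0],.133 if n=='top' else .130)
    print(n,d0,b0,'dot',pr(D),'button',pr(B),'dot-needle (press)',pr(D)-pr(B));return t
E
python3 - <<'E'
from dot import *
look('top',(177.5,243),(193.5,242),t=cv2.imread('pics/top3.png'))
g=w(p,[(-.0028,.10,.026),(0,0,.133)]);u=proj('scene',g);print(u)
t=look('scene',u[0],u[1]);cv2.imwrite('pics/scene3.png',t);cv2.imwrite('pics/s3c.png',cv2.resize(t[120:220,230:350],None,fx=6,fy=6,interpolation=3))
E
```

```text
top [177.59961686 242.86781609] [193.33927583 241.71150181] dot [[-0.00685024  0.05981241]] button [[-0.00088146 -0.00077772]] dot-needle (press) [[-0.00596878  0.06059013]]
[[313.13765348 172.5629793 ]
 [283.82060007 153.20893947]]
scene [nan nan] [284.36203117 153.88224549] dot [[nan nan]] button [[-3.32855356e-05  1.75601483e-03]] dot-needle (press) [[nan nan]]dot.py:4: RuntimeWarning: invalid value encountered in divide
  v,u=np.mgrid[:t.shape[0],:t.shape[1]];m=(np.hypot(u-u0,v-v0)<r)&(red>th);ww=red[m];return T([(u[m]*ww).sum(),(v[m]*ww).sum()])/ww.sum()
```

View pics/s3c.png

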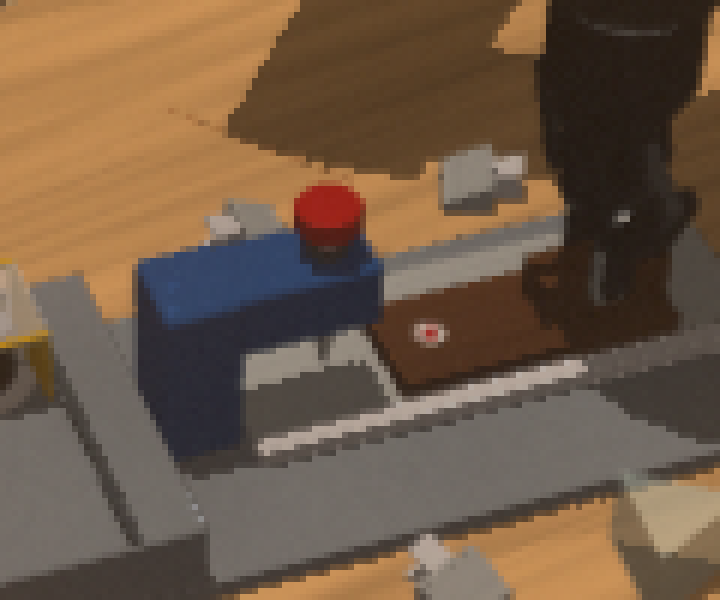

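Emit:
jog_arm(rows=[[[0.07,-0.01,0,0,0,0],[0.14,-0.02,0,0,0,0],[0.21,-0.03,0,0,0,0],[0.28,-0.04,0,0,0,0],[0.35,-0.05,0,0,0,0],[0.43,-0.05,0,0,0,0],[0.5,-0.05,0,0,0,0],[0.5,-0.05,0,0,0,0]]])

```text
t: 17.3
ee_pos: [0.5118, 0.1193, 0.062]
ee_rot: [-2.02, 2.402, -0.001]
ft_force: [2.4, -1.0, 6.2]
opening: 0.0257
finger_force: 20.7
```

```bash
cat > sc.py <<'E'
from dot import *
def scene(save=None,t=None):
    s=env.observe();print('tcp press',pr([s['ee_pos']]),psi(s['ee_rot']),s['ft_force'],s['moment'])
    if t is None: t,_=optics.camera('scene')
    if save: cv2.imwrite(save,t)
    f=t.astype(float);red=f[...,2]-np.maximum(f[...,0],f[...,1])
    # red dot between button and fence: strongly red small blob with low z, search box
    v,u=np.mgrid[:384,:512];m=(u>272)&(u<312)&(v>166)&(v<190)&(red>45)&(f[...,1]<f[...,2]*.62)&(f[...,2]>95)
    wt=red[m];d=T([(u[m]*wt).sum(),(v[m]*wt).sum()])/wt.sum()
    print('dot px',d,m.sum(),'press',pr(onplane('scene',[d],.026)))
    return t
E
python3 - <<'E'
from sc import *
print('ndl tip',pr(onplane('scene',[(283.6,179.6)],.033)))
scene(t=cv2.imread('pics/scene3.png'))
t=scene('pics/scene4.png');cv2.imwrite('pics/s4c.png',cv2.resize(t[140:200,260:340],None,fx=9,fy=9,interpolation=3))
E
```

```text
ndl tip [[0.00279942 0.00167482]]
tcp press [[-0.00073981  0.10008887]] -1.7434734819324769 [ 2.40759027 -0.9534058   6.20287859] [-0.2216743  -0.63500279 -0.01281721]
dot px [301.31558935 175.26235741] 3 press [[-0.00377946  0.06169751]]
tcp press [[-0.00073981  0.10008887]] -1.7434734819324769 [ 2.40759027 -0.9534058   6.20287859] [-0.2216743  -0.63500279 -0.01281721]
dot px [nan nan] 0 press [[nan nan]]sc.py:9: RuntimeWarning: invalid value encountered in divide
  wt=red[m];d=T([(u[m]*wt).sum(),(v[m]*wt).sum()])/wt.sum()
```

View pics/s4c.png

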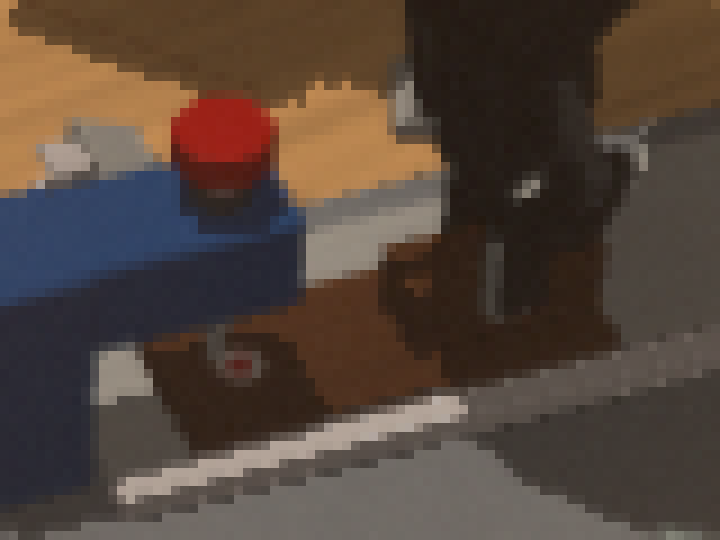

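Emit:
jog_arm(rows=[[[0.03,0,0,0,0,0],[0.06,-0.005,0,0,0,0],[0.09,-0.01,0,0,0,0],[0.098,-0.014,0,0,0,0],[0.098,-0.018,0,0,0,0],[0.098,-0.018,0,0,0,0]]])

```text
t: 17.95
ee_pos: [0.5113, 0.111, 0.062]
ee_rot: [-2.019, 2.402, 0.001]
ft_force: [-4.4, 10.2, 9.5]
opening: 0.0252
finger_force: 21.2
```

```bash
python3 - <<'E'
from sc import *
t=scene('pics/scene5.png')
f=t.astype(int);print((f[...,2]-np.maximum(f[...,0],f[...,1]))[174:188,276:294]);
E
```

```text
tcp press [[0.00023289 0.09180011]] -1.7432972455346498 [-4.41804203 10.19557518  9.47882672] [3.75915012 2.18847013 0.044385  ]
dot px [nan nan] 0 press [[nan nan]]
[[-10 -11 -12 -11 -12 -13 -12 -13 -12 -12  -9  -7  -3   1  16  18  31  30]
 [-10 -10 -10 -13 -11 -11  -9  -9  -7   0  15  18  32  29  30  31  31  30]
 [ -9  -8  -6  -7  -2   9   9   4   8  15  29  30  30  29  31  31  31  30]
 [ -1  10  18  19  32  29  21   7   7  15  17  16  17  16  18  29  29  30]
 [ 31  29  30  30  28  16  15   8   8  15  16  15  17  17  17  16  18  31]
 [ 28  17  15  15  17  16  13  10  14  15  15  16  15  16  15  16  19  30]
 [ 16  17  16  16  17  15  15  36  32  13  14  16  17  16  17  15  16  17]
 [ 17  15  16  17  17  14  15  46  45  28  11  16  17  16  16  15  14  18]
 [ 17  16  17  16  16  14  14  24  30  11  15  15  14  16  15  15  15  15]
 [ 15  15  16  16  15  16  16  16  16  16  16  14  14  16  13  15  15  15]
 [ 14  14  16  17  17  15  16  16  15  15  16  13  14  16  15  15  15  16]
 [ 14  15  16  17  16  16  16  15  15  15  16  15  14  14  15  16  16  13]
 [ 11  14  16  16  15  15  17  13  15  15  16  16  16  16  15  15  13  15]
 [  7  12  16  15  15  14  16  16  16  14  15  15  15  15  16  15  13  13]]sc.py:9: RuntimeWarning: invalid value encountered in divide
  wt=red[m];d=T([(u[m]*wt).sum(),(v[m]*wt).sum()])/wt.sum()
```

Emit:
jog_arm(rows=[[[0,0,0,0,0,0],[0,0,0,0,0,0]]])

```text
t: 18.2
ee_pos: [0.5113, 0.111, 0.062]
ee_rot: [-2.02, 2.402, 0.001]
ft_force: [-5.0, 10.3, 9.8]
opening: 0.0253
finger_force: 21.2
```

```bash
python3 - <<'E'
from sc import *
s=env.observe();print(pr([s['ee_pos']]),s['ft_force'],s['moment'],s['joint_efforts'])
print(proj('scene',w(p,[(0,0,.033),(0,0,.026),(0,.002,.026),(.002,0,.026)])))
print(pr(onplane('scene',[(283.6,181.0)],.026)))
t=[]
for i in range(4): t.append(optics.camera('scene')[0].astype(float))
t=np.mean(t,0);np.save('s6.npy',t)
print(t.mean(2)[168:186,278:292].astype(int));print((t[...,2]-t[...,:2].max(2))[176:186,278:292].astype(int))
cv2.imwrite('pics/s6c.png',cv2.resize(t[145:200,255:325].astype(np.uint8),None,fx=10,fy=10,interpolation=3))
E
```

```text
[[0.00023663 0.09182345]] [-5.0475901  10.28838341  9.78863524] [3.63349984 2.13032916 0.01947105] [-5.78243136e+00 -4.12971926e+01  1.62496501e+01  5.98845944e+00
 -2.74822544e-01 -5.54859987e-03]
[[282.72634496 179.12075956]
 [282.65385698 180.83726546]
 [283.28065163 180.68119427]
 [282.90023679 181.27320825]]
[[0.00160288 0.00238762]]
[[62 59 55 51 46 43 44 44 42 43 43 43 43 42]
 [45 44 44 44 44 44 43 43 43 44 42 43 43 42]
 [44 45 44 45 44 44 43 43 43 43 43 43 42 43]
 [44 44 43 44 44 44 43 42 43 43 42 43 43 43]
 [44 44 44 44 44 44 44 43 43 43 43 43 43 43]
 [43 44 44 45 44 44 43 44 44 42 43 42 43 43]
 [44 43 44 44 43 43 44 44 44 45 46 45 47 48]
 [44 45 44 44 45 45 47 50 48 48 56 55 54 54]
 [44 44 48 47 49 54 68 58 52 52 53 54 54 55]
 [48 47 55 54 54 67 63 40 36 36 36 35 38 51]
 [54 53 52 37 43 66 63 37 36 36 37 35 36 36]
 [37 38 37 37 46 64 55 51 39 36 36 36 37 36]
 [36 37 38 44 70 56 60 78 58 37 36 37 36 35]
 [38 37 39 52 78 49 49 67 76 36 36 36 36 36]
 [37 36 36 43 67 68 64 77 54 36 36 35 36 36]
 [36 36 36 37 38 47 55 45 36 36 36 35 35 36]
 [38 37 37 38 37 37 36 36 36 36 36 35 36 35]
 [37 36 37 37 36 36 36 36 35 36 35 35 36 36]]
[[-6 -7 -1  8  9  4  7 15 29 30 29 29 30 31]
 [16 18 30 28 21  6  8 14 16 16 16 16 17 29]
 [29 29 28 16 14  7  7 15 15 15 15 15 16 16]
 [16 15 15 16 13 10 13 15 15 15 16 16 16 16]
 [16 15 16 15 14 35 31 13 13 15 16 15 16 16]
 [16 16 16 14 14 46 45 28 11 16 16 16 15 15]
 [16 15 16 15 14 24 29 11 14 16 15 15 15 15]
 [16 16 16 15 16 16 15 15 16 15 15 15 16 15]
 [15 16 16 15 15 16 15 14 15 14 15 15 15 15]
 [15 16 15 15 15 15 15 15 15 15 15 15 14 14]]
```

View pics/s6c.png

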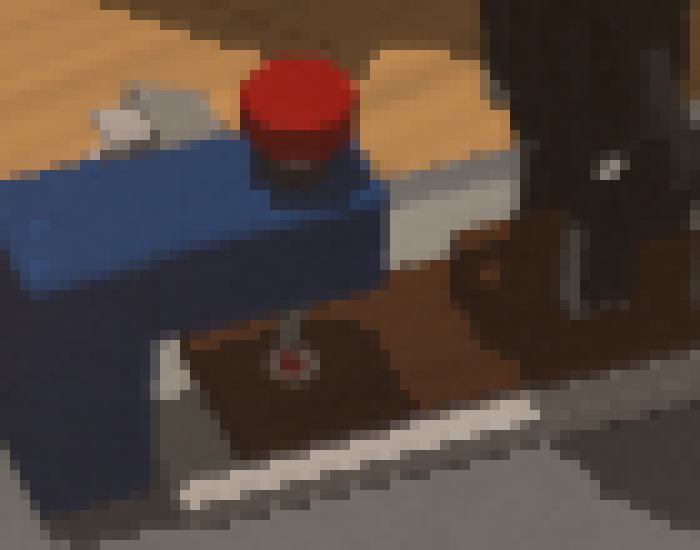

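Emit:
jog_arm(rows=[[[-0.005,0.006,0,0,0,0],[-0.005,0.012,0,0,0,0],[-0.005,0.012,0,0,0,0],[-0.005,0.012,0,0,0,0]]])

```text
t: 18.8
ee_pos: [0.5112, 0.1111, 0.062]
ee_rot: [-2.019, 2.401, -0.001]
ft_force: [1.0, 4.3, 8.2]
opening: 0.0254
finger_force: 20.9
```

```bash
python3 - <<'E'
from sc import *
s=env.observe();print(pr([s['ee_pos']]),s['ft_force'],s['moment'])
E
```

```text
[[9.14827452e-05 9.18610351e-02]] [0.97590122 4.3340098  8.22614011] [ 1.60034692 -0.41327856  0.0078862 ]
```

Emit:
jog_arm(rows=[[[0,0,-0.004,0,0,0],[0.006,0,-0.004,0,0,0],[0.012,0,-0.004,0,0,0],[0.012,0,-0.004,0,0,0]]])

```text
t: 19.2
ee_pos: [0.5104, 0.1095, 0.062]
ee_rot: [-2.02, 2.403, -0.001]
ft_force: [1.7, 5.7, 6.0]
opening: 0.0253
finger_force: 20.8
```

```bash
python3 - <<'E'
from sc import *
s=env.observe();print(pr([s['ee_pos']]),s['ft_force'],s['moment'])
E
```

```text
[[-0.00040423  0.09021353]] [1.70436538 5.71056969 6.02284385] [ 1.69892301 -0.38027184  0.02079339]
```

Emit:
jog_arm(rows=[[[-0.004,-0.006,0,0,0,0],[-0.004,-0.012,0,0,0,0],[-0.004,-0.016,0,0,0,0],[-0.004,-0.016,0,0,0,0]]])

```text
t: 19.6
ee_pos: [0.5106, 0.1095, 0.062]
ee_rot: [-2.021, 2.405, 0.001]
ft_force: [-6.9, 7.8, 13.5]
opening: 0.0255
finger_force: 21.6
```

```bash
cat > img.py <<'E'
from sc import *
s=env.observe();print(s['t'],pr([s['ee_pos']]),s['ft_force'],s['moment'])
t=np.mean([optics.camera('scene')[0].astype(float) for i in range(4)],0)
print(t.mean(2)[174:186,278:292].astype(int));print((t[...,2]-t[...,:2].max(2))[177:186,280:289].astype(int))
g=np.clip(t.mean(2)[179:186,279:290]-38,0,None);v,u=np.mgrid[179:186,279:290];r=g.copy();r[:1]=0
print('ring',(u*r).sum()/r.sum(),(v*r).sum()/r.sum())
rd=np.clip((t[...,2]-t[...,:2].max(2))[179:186,279:290]-17,0,None);print('red',(u*rd).sum()/rd.sum(),(v*rd).sum()/rd.sum())
E
python3 img.py
```

```text
19.6 [[-0.00022213  0.09017757]] [-6.94857861  7.80202683 13.51974395] [ 2.69291136  2.23337759 -0.03156485]
[[44 43 44 43 44 43 43 44 44 45 46 45 47 47]
 [43 44 44 44 45 45 49 50 48 47 55 55 54 54]
 [44 45 48 47 49 54 68 59 53 53 52 54 53 55]
 [47 47 56 53 55 66 63 39 37 36 36 36 38 52]
 [53 54 52 37 43 66 63 36 35 36 36 35 36 35]
 [37 38 37 40 49 64 56 41 37 36 37 35 35 36]
 [37 37 42 64 78 57 65 68 38 35 36 36 35 36]
 [38 36 46 79 62 48 54 80 54 37 36 37 36 36]
 [37 37 40 59 78 69 63 75 43 37 36 37 36 36]
 [37 37 36 38 47 55 53 37 36 36 35 35 36 36]
 [37 37 39 37 36 36 36 35 36 36 35 35 36 35]
 [37 36 37 37 36 37 36 36 35 35 36 35 36 36]]
[[31 28 21  7  7 15 16 16 16]
 [28 16 14  7  7 15 15 15 16]
 [15 15 13 10 11 15 15 15 16]
 [15 13 15 34 22 12 15 16 15]
 [13 13 32 47 40 11 14 15 15]
 [15 14 13 24 28 11 16 16 15]
 [16 15 15 14 15 16 15 16 15]
 [16 16 15 16 15 15 14 15 14]
 [15 15 15 14 15 15 15 15 15]]
ring 283.06772009029345 181.1996130280555
red 283.2227272727273 180.9659090909091
```

Emit:
jog_arm(rows=[[[0,0,0,0,0,0],[0,0,0,0,0,0],[0,0,-0.02,0,0,0],[0,0,-0.02,0,0,0]]], hand=34)

```text
t: 20.2
ee_pos: [0.5107, 0.1084, 0.0631]
ee_rot: [2.02, -2.405, -0.0]
ft_force: [-0.1, 0.6, -0.6]
opening: 0.0342
finger_force: 0.0
```

Emit:
jog_arm(rows=[[[0,-0.01,0,0,0,0],[0,-0.02,0,0,0,0],[0,-0.03,0,0,0,0],[0,-0.035,0,0,0,0],[0,-0.035,0,0,0,0]]])

```text
t: 20.7
ee_pos: [0.5144, 0.1082, 0.0632]
ee_rot: [2.021, -2.406, -0.0]
ft_force: [-0.2, -0.4, 0.9]
opening: 0.0342
finger_force: 0.0
```

```bash
python3 img.py
```

```text
20.7 [[0.00376474 0.08957912]] [-0.15556051 -0.38345231  0.89649061] [ 0.05033543 -0.02092967 -0.01124811]
[[44 44 43 44 42 43 44 44 43 44 46 44 47 46]
 [43 44 44 45 44 44 48 50 48 48 55 55 55 55]
 [44 45 47 47 49 54 67 58 53 53 53 54 54 55]
 [47 47 55 53 55 67 64 39 37 36 37 36 38 52]
 [53 53 52 37 42 66 63 37 36 37 35 36 36 35]
 [37 38 37 40 49 65 55 41 36 36 36 36 36 36]
 [37 36 41 65 78 57 65 68 38 37 37 35 36 36]
 [38 37 46 79 62 49 54 79 45 36 36 36 36 36]
 [37 36 40 59 78 69 63 75 44 36 35 36 37 36]
 [37 37 36 38 47 55 53 37 37 36 36 35 35 35]
 [37 37 37 37 36 36 37 36 35 35 35 35 36 35]
 [37 36 37 36 36 37 35 36 35 35 36 36 36 35]]
[[31 29 21  6  7 14 16 16 15]
 [28 16 14  7  8 15 16 15 16]
 [15 15 13  9 11 15 15 15 16]
 [15 13 15 33 23 12 15 16 16]
 [14 13 33 46 39 10 14 15 16]
 [15 14 12 24 29 11 16 16 16]
 [15 15 17 14 14 15 15 15 15]
 [16 16 15 16 15 15 14 14 15]
 [16 15 15 14 15 14 16 16 15]]
ring 283.0180209698558 181.20134338138928
red 283.2234762979684 180.9729119638826
```

Emit:
jog_arm(rows=[[[0,-0.004,0,0,0,0],[0,-0.008,0,0,0,0],[0,-0.011,0,0,0,0],[0,-0.014,0,0,0,0],[0,-0.014,0,0,0,0]]])

```text
t: 21.4
ee_pos: [0.5149, 0.1079, 0.0631]
ee_rot: [2.02, -2.405, -0.001]
ft_force: [-5.9, 2.7, 4.1]
opening: 0.0337
finger_force: 3.1
```

Emit:
jog_arm(rows=[[[0,0.03,0,0,0,0],[0,0.05,0,0,0,0],[0,0.05,-0.1,0,0,0],[0,0.05,-0.4,0,0,0],[0,0.05,-0.8,0,0,0],[0,0.05,-1,0,0,0],[0,0.05,-1,0,0,0]]])

```text
t: 22.1
ee_pos: [0.5129, 0.1097, 0.1675]
ee_rot: [-2.017, 2.399, -0.003]
ft_force: [1.0, 0.1, -0.1]
opening: 0.034
finger_force: 0.0
```

Emit:
jog_arm(rows=[[[0,0,-0.2,0,0,0],[0,0,-0.2,0,0,0],[0,0,-0.2,0,0,0],[0,0,-0.2,0,0,0]]], hand=0)

```text
t: 22.5
ee_pos: [0.5104, 0.1086, 0.1825]
ee_rot: [2.02, -2.405, -0.001]
ft_force: [0.3, -0.4, -1.1]
opening: 0.0001
finger_force: 0.0
```

```bash
python3 img.py|grep -v '\[\['; python3 - <<'E'
from plan import *
print(env.observe()['opening']);g=w(p,[(-.0005,0,0)])[0];plan([(*g[:2],.18,-1.745),(*g[:2],.162,-1.745)])
E
```

```text
[44 44 44 44 44 44 48 50 48 48 56 55 55 54]
 [44 44 47 47 49 54 67 58 53 54 53 53 54 55]
 [47 48 56 53 55 66 63 39 36 37 36 36 38 52]
 [53 53 52 37 42 65 62 35 36 37 37 35 36 36]
 [37 39 37 40 49 65 55 41 36 36 37 36 37 36]
 [36 37 41 63 78 65 65 68 39 36 36 37 36 36]
 [37 37 45 77 60 47 54 79 54 37 36 36 37 36]
 [37 37 40 57 66 60 63 74 43 36 37 36 36 36]
 [38 36 37 37 46 55 53 37 35 36 37 36 35 35]
 [37 37 37 37 37 37 36 36 35 36 36 36 35 36]
 [38 36 37 36 36 36 35 35 35 36 36 36 36 36]]
 [27 15 14  7  7 16 15 15 15]
 [16 14 13  9 11 15 15 14 15]
 [15 12 14 25 22 13 14 15 15]
 [14 12 34 47 40 11 14 15 14]
 [14 14 22 32 29 11 14 16 15]
 [15 15 15 14 14 15 15 15 14]
 [15 16 15 15 14 15 15 14 15]
 [15 15 15 15 15 15 14 15 14]]
ring 283.12445045654385 181.1366249577274
red 283.15498938428874 181.16985138004247
-1.538275823299376e-05
now [0.51059748 0.10867971 0.1825802 ] -1.7441802571963596 -0.9999993176932103 [-0.95529222 -0.53927384 -0.43462298]
[np.float64(0.894), np.float64(0.005), np.float64(0.026), 0, 0, np.float64(0.002)] -> [ 0.495  0.021  0.18  -1.745]
[np.float64(-0.0), np.float64(0.0), np.float64(0.18), 0, 0, np.float64(-0.0)] -> [ 0.495  0.021  0.162 -1.745]
```

Emit:
jog_arm(rows=[[[0.4,0,0,0,0,0],[0.8,0,0,0,0,0],[0.89,0,0,0,0,0],[0.89,0,0.05,0,0,0],[0.89,0,0.12,0,0,0],[0.89,0,0.2,0,0,0],[0.89,0,0.2,0,0,0],[0.89,0,0.2,0,0,0]]])

```text
t: 23.5
ee_pos: [0.4954, 0.0216, 0.1627]
ee_rot: [2.021, -2.404, -0.0]
ft_force: [0.1, 0.5, -0.1]
opening: -0.0002
finger_force: 0.0
```

Emit:
jog_arm(rows=[[[0,0,0.02,0,0,0],[0,0,0.04,0,0,0],[0,0,0.06,0,0,0],[0,0,0.06,0,0,0],[0,0,0.06,0,0,0]]])

```text
t: 24.0
ee_pos: [0.4956, 0.0213, 0.1574]
ee_rot: [-2.021, 2.405, -0.0]
ft_force: [-0.6, 0.5, 1.2]
opening: -0.0001
finger_force: 0.6
```

```bash
python3 - <<'E'
from plan import *
for i in range(4): print(env.observe()['ft_force'])
plan([]);print(pr([env.observe()['ee_pos']]))
E
```

```text
[-0.62808585  0.45688816  1.15008351]
[-0.62808585  0.45688816  1.15008351]
[-0.62808585  0.45688816  1.15008351]
[-0.62808585  0.45688816  1.15008351]
now [0.4956214  0.02127039 0.15736649] -1.744152584558671 -0.999999925670066 [-0.62808585  0.45688816  1.15008351]
[[0.00029898 0.00073322]]
```

Emit:
jog_arm(rows=[[[0,0,0.015,0,0,0],[0,0,0.03,0,0,0],[0,0,0.045,0,0,0],[0,0,0.055,0,0,0],[0,0,0.055,0,0,0],[0,0,0.055,0,0,0]]])

```text
t: 24.6
ee_pos: [0.4956, 0.0212, 0.1518]
ee_rot: [-2.021, 2.405, -0.0]
ft_force: [-0.2, 1.5, 2.7]
opening: 0.0
finger_force: 1.2
```

Emit:
jog_arm(rows=[[[0,0,0.003,0,0,0],[0,0,0.006,0,0,0],[0,0,0.008,0,0,0],[0,0,0.01,0,0,0],[0,0,0.01,0,0,0]]])

```text
t: 25.1
ee_pos: [0.4957, 0.0212, 0.151]
ee_rot: [-2.021, 2.405, -0.0]
ft_force: [-0.5, 1.7, 4.7]
opening: -0.0002
finger_force: 2.5
```

Emit:
jog_arm(rows=[[[0,0,0.001,0,0,0],[0,0,0.002,0,0,0],[0,0,0.002,0,0,0],[0,0,0.002,0,0,0]]])

```text
t: 25.5
ee_pos: [0.4957, 0.0212, 0.1509]
ee_rot: [-2.021, 2.405, -0.0]
ft_force: [-1.1, 1.9, 6.7]
opening: -0.0001
finger_force: 3.1
```

Emit:
jog_arm(rows=[[[0,0,0.0007,0,0,0],[0,0,0.0014,0,0,0],[0,0,0.0014,0,0,0],[0,0,0.0014,0,0,0],[0,0,0.0014,0,0,0]]])

```text
t: 26.0
ee_pos: [0.4957, 0.0212, 0.1508]
ee_rot: [-2.021, 2.405, -0.0]
ft_force: [-1.4, 1.6, 7.4]
opening: 0.0
finger_force: 3.5
```

Emit:
jog_arm(rows=[[[0,0,-0.03,0,0,0],[0,0,-0.08,0,0,0],[0,0,-0.15,0,0,0],[0,0,-0.4,0,0,0],[0,0,-0.8,0,0,0],[0,0,-0.8,0,0,0]]])

```text
t: 26.6
ee_pos: [0.4977, 0.0215, 0.2354]
ee_rot: [-2.018, 2.4, -0.005]
ft_force: [0.6, 0.4, -0.3]
opening: -0.0003
finger_force: 0.0
```

Emit:
jog_arm(rows=[[[-0.3,0,0,0,0,0],[-0.6,0,0,0,0,0],[-1,0,0,0,0,0],[-1,0,0,0,0,0]]])

```text
t: 27.0
ee_pos: [0.5134, 0.1226, 0.2303]
ee_rot: [-2.023, 2.403, -0.0]
ft_force: [-0.6, -0.9, -0.3]
opening: -0.0001
finger_force: 0.0
```

Emit:
jog_arm(rows=[[[-0.3,0,0,0,0,0],[-0.6,0,0,0,0,0],[-1,0,0,0,0,0],[-1,0,0,0,0,0],[-1,0,0,0,0,0]]])

```text
t: 27.5
ee_pos: [0.5296, 0.2184, 0.2299]
ee_rot: [2.021, -2.403, -0.0]
ft_force: [0.2, -1.1, -0.1]
opening: -0.0001
finger_force: 0.0
```

```bash
python3 img.py|tail -2; python3 - <<'E'
from plan import *
t,_=optics.camera('top');s,d=optics.camera('scene')
a=cv2.resize(t[185:300,100:300],None,fx=4,fy=4,interpolation=3)[:300];b=cv2.resize(s[140:190,195:375],None,fx=4.44,fy=4.44,interpolation=3)[:,:800]
a=a[:,:799];b=b[:,:799];cv2.imwrite('pics/fin.png',np.vstack([a,b]))
E
```

```text
ring 283.1048027727348 181.1620729493316
red 283.16483516483515 181.14945054945056
```

View pics/fin.png

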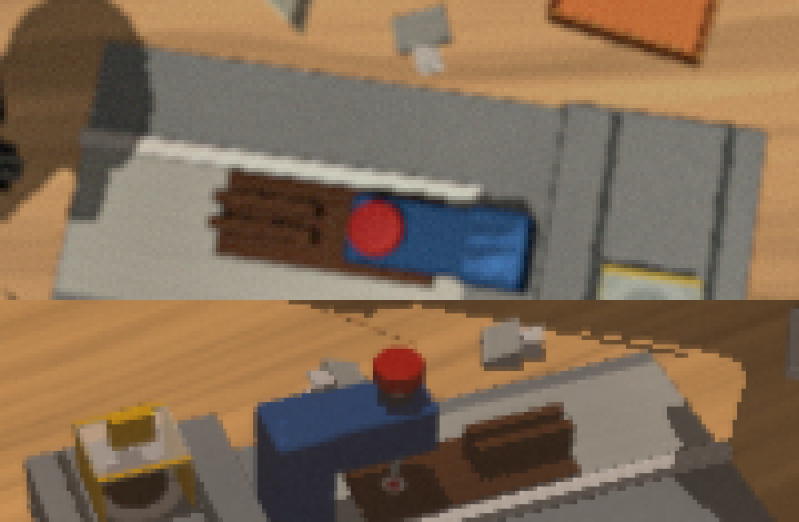

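The final picture shows the holder flat against the fence with its dot under the needle (lower panel, about 392,484). The plunger is up and the hood is over the knob.

```bash
python3 -c "
from bench import env
print(env.hand_in())"
```

```text
the job is handed in; nothing more can be done
None
```

I handed the job in at about 28 s: the knob is at its mark and locked under the hood, the holder is against the fence, and the needle pressed the dot at about 7.4 N and sprang back. My last pictures put the dot within about 1 mm of the needle axis; the hand-in call returned no verdict.

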